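# Load the order caddy and hold it ready

### The arm

A 6-joint arm with a two-finger parallel gripper is mounted at the origin on the work surface. World frame = base frame: x ahead of the robot, y to its left, z up, the work surface at z = 0. Lengths are in m, angles in degrees, forces in N, time in s.
With the tool pointing down it reaches from about 0.4 to 0.925 m from the base axis. Payload 3.4 kg.
Tool frame: the origin (TCP) lies on the centre line of the jaws, within the pads' length; the fingertips stand 17 mm ahead of it and the grasp point (between the pads) lies 2 mm behind it; z points along the fingers, x is the direction in which the jaws open and shut, and the axes are right-handed (so a half turn about z gives the same grasp; the last joint's range is limited). The gripper opens to 85 mm and grips with 20 to 120 N. Pads are 22 mm wide; open, the fingers measure 114 mm over their backs; the gripper's body (76 mm by 85 mm) begins 54 mm behind the grasp point. The pads swing forward as they close: fully open they stand 13 mm farther back than shut.
Start: joints at [65.976, 17.578, 86.31, -0, 76.112, -4.211], TCP at [0.195, 0.541, 0.248] pointing down, gripper open.
Joint ranges: [-179.03, 179.03], [-60, 130.46], [8.19, 133.38], [-81.62, 261.62], [5.75, 156.47], [-153.77, 153.77]. Speed limits (degrees/s): [147.25, 147.25, 180, 180, 180, 180].

### API

Orientations are given as [roll, pitch, yaw] about the fixed x, y, z axes, in that order (R = Rz(yaw) Ry(pitch) Rx(roll)).
In Python, from bench import get_obs, viewer, sign_off gives the robot as it stands. The module is installed in compiled form; this text tells all that it offers.
- The arm moves only by the tool servo_tool, never from a script. Its argument "motion" is a list that holds one entry, the list of rows, each a list of 4 numbers: the shift along the tool's x, y, z in cm, then the turn about the tool's z in degrees. In form: [[[dx, dy, dz, roll], ...]]. A call has 1 to 8 rows; each row is the pose to reach, as a shift and turn from the pose commanded when the call began, along the tool's axes at that moment; what a row does not reach only later rows make up. A row lasts 1/8 s, in which the tool goes at most 62.5 mm and 10.7 degrees, less where a joint would pass 70% of its speed; a pose out of reach is approached as far as the arm can. A call with a gripper value outside its range is refused whole. "jaw" is the finger opening in cm, from 0 to 8.54, set as the call begins (left out, the last holds). The fingers move at their own pace and stop on an object; the grip force is fixed at half the most. Time passes only in rows, so rows that repeat a pose let the fingers close. It gives the time, the measured TCP pose, the force and the opening at its end, in the units of the state.
- get_obs(): the state, without advancing time (a new reading comes with each control period).
- viewer.snapshot(name): name is "side" or "top" or "wrist"; returns a dict with "frame" (480x640x3 uint8, red, green, blue), "vfov" (degrees; the focal length in pixels is half the picture's height over the tangent of half this angle, whatever the lens; pixels are square), "cx", "cy" (the principal point, pixels), "world_to_cam" (4x4, takes a point from world to camera coordinates); the wrist camera has in their place "hand_eye" (4x4, takes a point from camera to tool coordinates, whose origin is the TCP and whose axes are the tool frame's). Camera axes: x right, y up, looking along -z (the intrinsics and any distortion apply to the point x, -y, -z); pixel columns grow to the right and rows downward; lengths in m; the calibration is good to about 2 mm. A picture is of the moment at which its call begins: read the wrist's pose just before it. There is no depth.
- sign_off(): hands the job in, once; it reports no verdict.
The state is a dict: "time_s": time; "q": joint angles; "qvel": joint speeds; "effort": joint torques, N m; "tcp_pos": TCP position; "tcp_rot": TCP orientation; "ft_force": force on the tool from outside, world axes, zero at the start; "ft_torque": the same for the moment, N m; "width": finger opening in m.
Only numpy, scipy, OpenCV 4.12 (cv2) and the standard library are available. Lean on these libraries where they do the work, as an engineer would, in place of code of your own. Each camera call takes 0.05 s, during which the arm holds its last target. There are 200 camera calls.

### The job

Take the green syrup bottle with the red cap, lay it on its side in the empty cradle of the plywood carrying caddy with its neck in the narrow neck rest, guiding it all the way down rather than dropping it, and let go of it. Then lift the caddy by its black grip, with the jar and bottle riding in it, straight up about 10 cm off the bench and finish while still holding it there, level and still. Leave everything else on the bench standing where it is.

Things in the scene. Friction and masses are not known exactly. Their poses are not given: they have to be found in the camera images.
- green_bottle: the bottle to load: green glass, red cap, standing upright, 0.15 to 0.29 kg. 175 mm tall: round body 52 mm diameter up to 105 mm, shoulder to 122 mm, neck 22 mm diameter to 153 mm, cap 28 mm diameter to 175 mm; centre of mass about 60 mm above the underside. Origin: centre of its underside; z axis from underside to cap
- green_bottle_cap (a point): centre of the top of the green bottle's red cap, 175 mm along its z axis
- caddy: the loose plywood carrying caddy, about 0.36 kg empty: a flat tray 240 mm (its x) by 260 mm (its y), 8 mm thick, low rim to 14 mm. A fixed steel handle stands on its middle line, along x; the empty bottle cradle (dark wood) lies along x on its -y side, the jar's well on its +y side. Origin: centre of the tray's underside; z up; x roughly away from the robot (yaw varies), towards the neck rest
- caddy_grip (a point): centre of the black rubber grip, 190 mm above the tray's underside, on the caddy's middle: 110 mm long (caddy x), 18 mm thick (y), 24 mm tall (z), flat sided, on a 12 mm bar between two flat steel uprights 20 mm wide at x = -102 and +102 mm. The loaded caddy's centre of mass is within about 10 mm of straight below it
- cradle (a point): where the bottle's underside centre lies once laid: caddy (-70, -88, 45) mm; the bottle then lies level along caddy +x, cap to +x. Axes as the caddy's. Two 90-degree V saddles (12 mm thick, 66 mm wide, tops 36 mm high) at caddy x = -54.5 and +19.5 mm carry the body; the narrow neck rest (10 mm thick, 50 mm wide at most, top 38 mm high) is at x = +68 mm
- caddy_jar: brown jar with yellow label and white lid, 72 mm diameter, 102 mm tall, 0.22 kg, standing loose in the caddy's well (its floor is the top of the tray, the well 10 mm deep). Origin: centre of its underside. Stays in the caddy
- caddy_well (a point): centre of the floor of the jar's well, where the jar's origin belongs: caddy (0, 85, 8) mm
- amber_bottle: bystander: bottle of the same shape, amber glass, black cap. Origin: centre of its underside
- red_bottle: bystander: bottle of the same shape, dark red, white cap. Origin: centre of its underside
- spare_jar: bystander: brown jar with yellow label and black lid, 72 mm diameter, 102 mm tall. Origin: centre of its underside
- pail: bystander: white lidded pail, yellow lid 142 mm diameter, 134 mm tall. Origin: centre of its underside
- brown_carton: bystander: brown carton 140 x 160 x 120 mm tall. Origin: centre of its underside
Mind the look-alikes: they are no part of the job. There is more than one size of the green_bottle; the job needs the smallest.

How it is judged (in metres and radians):
On the way, in this order (a step that is already met when the one before it is completed fails the run):
1. the green bottle is guided down onto the cradle while still in the fingers: lying, cap to the neck-rest end, its underside centre at most 12 mm above the seated height (contact force between the fingers and green_bottle above 0.3 N and angle between green_bottle's own z axis and vertical above 1.4 rad and z of green_bottle in the frame of cradle below 0.012 m and horizontal distance between green_bottle and cradle below 0.03 m and x of green_bottle_cap in the frame of cradle above 0.12 m), for 0.05 s.
2. the bottle lies seated in the cradle, let go, with the caddy still on the bench (contact force between the fingers and green_bottle below 0.05 N and z of green_bottle in the frame of cradle between -0.006 and 0.006 m and distance between green_bottle and cradle below 0.016 m and x of green_bottle_cap in the frame of cradle above 0.15 m and angle between the z axis of green_bottle and the x axis of caddy, either way round below 0.1 rad and height (world z) of caddy below 0.008 m), for 0.3 s.
At the end, for the whole second after the job is handed in: the caddy hangs from the fingers alone, 60 to 150 mm above the bench, within 200 mm of where it stood, level within 6 degrees and still; the green bottle lies in the cradle within 16 mm of its seat, cap at the neck rest, not touched by the fingers; the jar stands in its well (height (world z) of caddy between 0.06 and 0.15 m and angle between caddy's own z axis and vertical below 0.1 rad and linear speed of caddy below 0.02 m/s and angular speed of caddy below 0.15 rad/s and contact force between the fingers and caddy above 2 N and contact force between the fingers and green_bottle below 0.05 N and contact force between the fingers and caddy_jar below 0.05 N and distance between green_bottle and cradle below 0.016 m and x of green_bottle_cap in the frame of cradle above 0.15 m and angle between the z axis of green_bottle and the x axis of caddy, either way round below 0.1 rad and z of caddy_jar in the frame of caddy below 0.014 m and y of caddy_jar in the frame of caddy between 0.078 and 0.092 m and x of caddy_jar in the frame of caddy between -0.007 and 0.007 m and contact force between caddy and pail below 0.1 N and contact force between caddy and spare_jar below 0.1 N and contact force between caddy and brown_carton below 0.1 N and contact force between caddy and amber_bottle below 0.1 N and contact force between caddy and red_bottle below 0.1 N and distance of caddy from where it was at the start of the episode below 0.2 m); the arm keeps its last pose, push and grip.
It fails at once if another thing on the bench is pushed more than 25 mm or knocked over (distance of any of amber_bottle, red_bottle, spare_jar, pail, brown_carton from where it was at the start of the episode above 0.025 m or angle between any of amber_bottle, red_bottle, spare_jar's own z axis and vertical above 0.5 rad).
It fails at once if the caddy is tipped by more than 20 degrees (angle between caddy's own z axis and vertical above 0.35 rad).
It fails at once if the jar leaves its well in the caddy (distance between caddy_jar and caddy_well above 0.025 m).
It also fails if it takes over 58 s, if anything falls off the work surface, if the arm or the gripper's body presses on something with over 40 N, if the wrist force passes 120 N, or if a joint passes its speed limit or range.

## Working session

There is one attempt and no reset: what is moved stays moved. The work goes in short steps, Python scripts to look and compute and a tool call to move; the robot and the scene stay as the last step left them, time stands still between calls to the robot, and variables do not carry over. Pictures are saved under pics/ and viewed, about 8 in all and at most 12, crops included, and the job is handed in when it is done.

Besides the shell and the picture viewer there is one more tool, called after "Emit:" by a JSON object that holds its "fn" and its "kwargs", one argument or row to a line. servo_tool: Moves the arm, as the interface text tells. Its arguments: {"type":"object","properties":{"motion":{"type":"array","items":{"type":"array","items":{"type":"array","items":{"type":"number"}}}},"jaw":{"type":"number"}},"required":["motion"]}

```bash
mkdir -p pics
python3 - <<'E'
from bench import get_obs, viewer
import cv2, pickle
o=get_obs(); print({k:o[k] for k in('time_s','tcp_pos','tcp_rot','width','ft_force')})
d={}
for n in('side','top','wrist'):
    s=viewer.snapshot(n); d[n]=s
    print(n,{k:v for k,v in s.items() if k!='frame'})
    cv2.imwrite(f'pics/{n}0.png',s['frame'][:,:,::-1])
pickle.dump(d,open('s0.pkl','wb'))
E
```

```text
{'time_s': 0.0, 'tcp_pos': array([0.19467426, 0.54036275, 0.24740694]), 'tcp_rot': array([-1.79991496e+02,  1.13923746e-01,  7.01861653e+01]), 'width': 0.08552660555034945, 'ft_force': array([ 0.08780759, -0.26744246, -1.16157732])}
side {'vfov': 54.426405632829685, 'cx': 314.68694043973636, 'cy': 241.49548753651897, 'world_to_cam': array([[ 0.86773165, -0.4969959 , -0.0060709 , -0.47520595],
       [ 0.38471137,  0.66385422,  0.64132264, -0.2555473 ],
       [-0.31470453, -0.5588315 ,  0.76724729, -1.13406042],
       [ 0.        ,  0.        ,  0.        ,  1.        ]])}
top {'vfov': 44.02420583724989, 'cx': 316.54453438651615, 'cy': 228.78433849432503, 'world_to_cam': array([[ 0.00231073, -0.99998137,  0.00564904, -0.02696085],
       [ 0.99055707,  0.00306326,  0.13706679, -0.52508863],
       [-0.13708154,  0.00527897,  0.9905457 , -1.55004984],
       [ 0.        ,  0.        ,  0.        ,  1.        ]])}
wrist {'vfov': 61.41076496886352, 'cx': 318.4627432973508, 'cy': 242.97307000055298, 'hand_eye': array([[ 9.99999848e-01,  2.64953456e-04, -4.83800612e-04,
         1.05735286e-03],
       [ 1.21349148e-04, -9.61268370e-01, -2.75614052e-01,
        -7.03024912e-02],
       [-5.38087121e-04,  2.75613951e-01, -9.61268256e-01,
        -1.24992579e-01],
       [ 0.00000000e+00,  0.00000000e+00,  0.00000000e+00,
         1.00000000e+00]])}
```

View pics/top0.png

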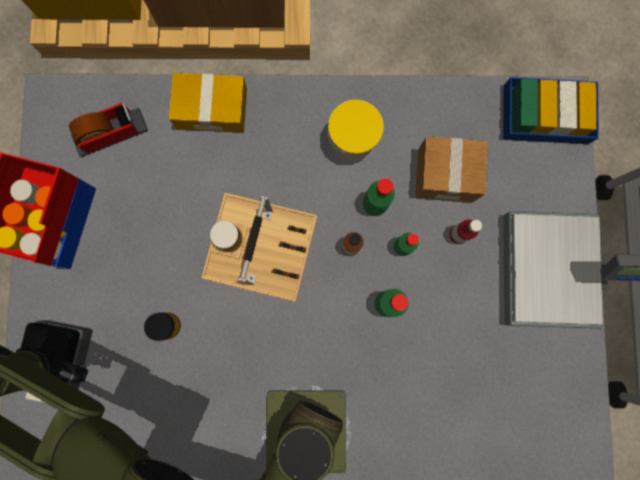

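View pics/side0.png

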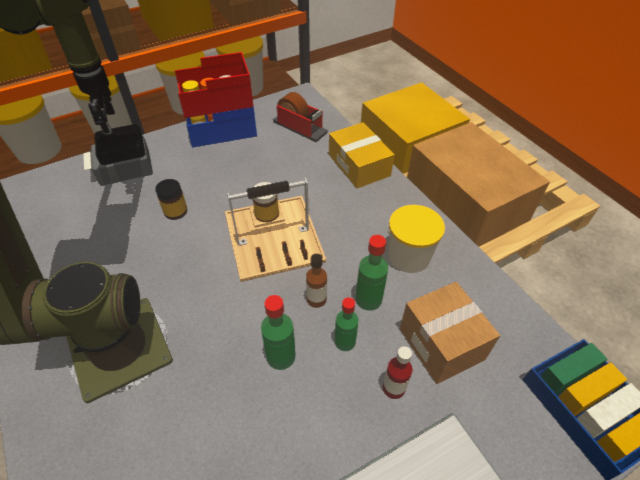

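Top view: the green, red-capped candidates have their caps at (385,187) (large), (399,302) (large) and (412,239) (smallest). The same-shape bystanders are amber (352,243) and red (474,227). I choose (412,239). The caddy is at about (260,245), with its cradle on the right and its jar on the left. Next I'll measure and crop.

```bash
cat > h.py <<'E'
import numpy as np, cv2
def K(s): return 240/np.tan(np.radians(s['vfov']/2))
def cam2world(s,obs=None):
    if 'hand_eye' in s:
        from scipy.spatial.transform import Rotation as R
        T=np.eye(4);T[:3,:3]=R.from_euler('xyz',obs['tcp_rot'],degrees=True).as_matrix();T[:3,3]=obs['tcp_pos']
        return T@s['hand_eye']
    return np.linalg.inv(s['world_to_cam'])
def ray(s,u,v,obs=None):
    f=K(s);T=cam2world(s,obs)
    return T[:3,3],T[:3,:3]@np.array([(u-s['cx'])/f,-(v-s['cy'])/f,-1])
def onz(s,u,v,z,obs=None):
    o,d=ray(s,u,v,obs); return o+d*(z-o[2])/d[2]
def tri(rs):
    A=0;b=0
    for o,d in rs:
        d=d/np.linalg.norm(d);P=np.eye(3)-np.outer(d,d);A=A+P;b=b+P@o
    return np.linalg.solve(A,b)
def proj(s,p,obs=None):
    c=(np.linalg.inv(cam2world(s,obs))@np.append(p,1))[:3];f=K(s)
    return np.array([s['cx']+f*c[0]/-c[2],s['cy']-f*c[1]/-c[2]])
def blobs(m,amin=15):
    n,l,st,c=cv2.connectedComponentsWithStats(m.astype(np.uint8))
    return [(c[i].round(1),st[i].tolist()) for i in range(1,n) if st[i][4]>=amin]
E
python3 - <<'E'
import pickle; from h import *
np.set_printoptions(precision=4,suppress=True)
d=pickle.load(open('s0.pkl','rb'));t=d['top'];si=d['side']
def red(s):
    h=cv2.cvtColor(s['frame'],cv2.COLOR_RGB2HSV); return ((h[...,0]<6)|(h[...,0]>174))&(h[...,1]>180)&(h[...,2]>120)
tb=[b for b in blobs(red(t)) if 370<b[0][0]<420 and b[0][1]>150]; sb=[b for b in blobs(red(si)) if 250<b[0][0]<400 and b[0][1]>150]
print(tb);print(sb)
for a in tb:
  for b in sb:
    R=[ray(t,*a[0]),ray(si,*b[0])];p=tri(R); e=np.abs(proj(t,p)-a[0]).max()
    if e<3: print(a[0],b[0],p,e)
def hsv(s):return cv2.cvtColor(s['frame'],cv2.COLOR_RGB2HSV)
# tray wood
h=hsv(t);m=(h[...,0]>8)&(h[...,0]<24)&(h[...,1]>70)&(h[...,2]>130);m[:, :180]=0;m[:,340:]=0;m[:170]=0;m[330:]=0
m=cv2.morphologyEx(m.astype(np.uint8),cv2.MORPH_CLOSE,np.ones((25,25)))
c=max(cv2.findContours(m,0,2)[0],key=cv2.contourArea);r=cv2.minAreaRect(c);bx=cv2.boxPoints(r);print(r,[onz(t,*q,0.012)[:2] for q in bx])
# black grip
g=(t['frame'].max(2)<45);g[:, :240]=0;g[:,275:]=0;g[:195]=0;g[290:]=0
for b in blobs(g): print('grip',b)
n,l,st,ce=cv2.connectedComponentsWithStats(g.astype(np.uint8));i=1+st[1:,4].argmax()
rr=cv2.minAreaRect(np.argwhere(l==i)[:,::-1].astype(np.float32));print(rr,[onz(t,*q,0.2)[:2] for q in cv2.boxPoints(rr)],onz(t,*rr[0],0.2))
for n,u,v in(('amber',352,239),('red',474,227)):print(n,onz(t,u,v,.175))
a=cv2.resize(t['frame'][140:330,190:440],None,fx=3,fy=3,interpolation=cv2.INTER_CUBIC)
cv2.imwrite('pics/c1.png',a[:,:,::-1])
E
```

```text
[(array([384.8, 186. ]), [377, 179, 16, 15, 184]), (array([412.2, 239.1]), [407, 234, 11, 11, 94]), (array([399.1, 301.8]), [391, 294, 17, 16, 203])]
[(array([377.3, 241.4]), [370, 235, 16, 14, 172]), (array([273.5, 303. ]), [265, 295, 18, 17, 227]), (array([348.3, 303. ]), [343, 298, 12, 11, 106])]
[384.8 186. ] [377.3 241.4] [ 0.6023 -0.1864  0.23  ] 0.48843036758430003
[412.2 239.1] [348.3 303. ] [ 0.4832 -0.2591  0.1684] 0.4248677902920974
[399.1 301.8] [273.5 303. ] [ 0.3296 -0.2153  0.2301] 0.2438156297599221
((258.7647399902344, 246.4412078857422), (97.74185180664062, 89.7381820678711), 14.03624439239502) [array([0.3941, 0.285 ]), array([0.6319, 0.2325]), array([ 0.567, -0.027]), array([0.3317, 0.0306])]
grip (array([252.6, 238. ]), [245, 217, 16, 43, 249])
((252.54690551757812, 237.90353393554688), (5.973985195159912, 42.70137405395508), 14.620874404907227) [array([0.4324, 0.1469]), array([0.5318, 0.1229]), array([0.5282, 0.109 ]), array([0.4288, 0.1331])] [0.48  0.128 0.2  ]
amber [ 0.4812 -0.1111  0.175 ]
red [ 0.5115 -0.4091  0.175 ]
```

View pics/c1.png

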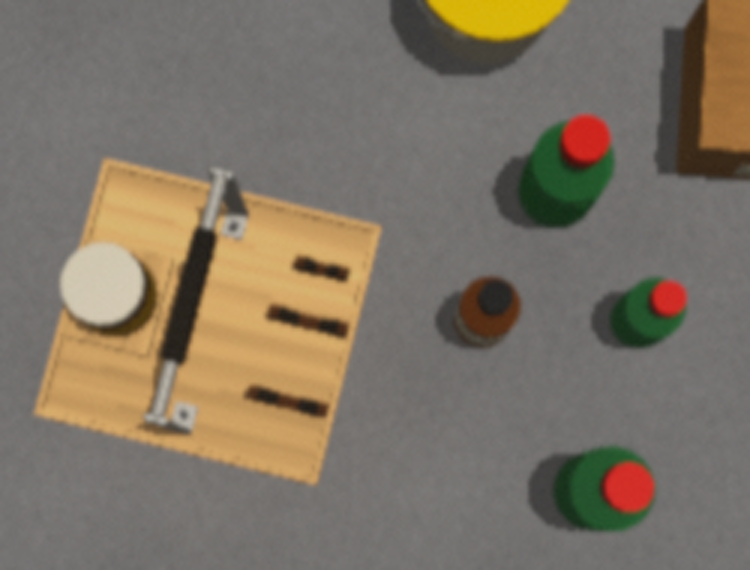

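The crop shows the smallest green bottle at crop (650,310), which is top view (412,239). It triangulates to about (0.483,-0.259) with the cap centre at z≈0.17. The caddy is centred at about (0.481,0.130), yaw about -13°.

The tool always points down, so the plan has four parts:
1. Grip the cap and carry the bottle to clear bench on the left.
2. Lay it down by an arc about its base edge.
3. Regrip it by the body.
4. Place it in the cradle.

Emit:
{"fn": "servo_tool", "kwargs": {
  "motion": [
    [[0, 0, -6, 0], [-4, 6, -12, -7], [-20, 31, -13, -7], [-20, 31, -13, -7], [-20, 31, -13, -7], [-20, 31, -13, -7], [-20, 31, -13, -7], [-20, 31, -13, -7]]
  ],
  "jaw": 8.5
}}

```text
time_s: 1.15
tcp_pos: [0.4209, 0.2447, 0.3784]
tcp_rot: [179.9, 0.0, 76.9]
ft_force: [-0.7, 0.0, -1.1]
width: 0.0851
```

Emit:
{"fn": "servo_tool", "kwargs": {
  "motion": [
    [[-48, 17.6, 4, 0], [-48, 17.6, 4, 0], [-48, 17.6, 4, 0], [-48, 17.6, 4, 0], [-48, 17.6, 4, 0], [-48, 17.6, 4, 0], [-48, 17.6, 6, 0], [-48, 17.6, 8, 0]]
  ]
}}

```text
time_s: 2.15
tcp_pos: [0.4825, -0.2409, 0.3085]
tcp_rot: [179.8, 0.0, 77.2]
ft_force: [0.8, -0.1, 0.3]
width: 0.0851
```

Emit:
{"fn": "servo_tool", "kwargs": {
  "motion": [
    [[0, 0, 0, 0], [0, 0, 0, 0]]
  ]
}}

```text
time_s: 2.4
tcp_pos: [0.4813, -0.2383, 0.3076]
tcp_rot: [-179.9, -0.1, 77.2]
ft_force: [0.2, -0.0, 0.7]
width: 0.0852
```

```bash
cat >> h.py <<'E'
def snap(name,out=None):
    from bench import get_obs,viewer
    o=get_obs();s=viewer.snapshot(name)
    if out: cv2.imwrite('pics/'+out,s['frame'][:,:,::-1])
    return o,s
def tooldelta(o,p):
    from scipy.spatial.transform import Rotation as R
    return 100*R.from_euler('xyz',o['tcp_rot'],degrees=True).as_matrix().T@(np.array(p)-o['tcp_pos'])
E
python3 - <<'E'
from h import *
np.set_printoptions(precision=4,suppress=True)
o,s=snap('wrist','w1.png');print(o['time_s'],o['tcp_pos'],o['tcp_rot'])
h=cv2.cvtColor(s['frame'],cv2.COLOR_RGB2HSV);m=((h[...,0]<6)|(h[...,0]>174))&(h[...,1]>150)&(h[...,2]>100)
for c,st in blobs(m,200):
    p=onz(s,*c,0.17,o);print(c,st,p,tooldelta(o,[p[0],p[1],.162]))
E
```

```text
2.4 [ 0.4813 -0.2383  0.3076] [-179.9087   -0.0915   77.1835]
[288.1 244.7] [268, 222, 40, 45, 1434] [ 0.483  -0.2583  0.17  ] [-1.9334  0.6347 14.5553]
[135.5 294.7] [104, 271, 59, 54, 1838] [ 0.4946 -0.3713  0.17  ] [-12.7014   4.2746  14.5323]
[431.6 412.8] [408, 384, 51, 68, 2240] [ 0.6381 -0.1833  0.17  ] [ 8.8139 14.0921 14.551 ]
```

View pics/w1.png

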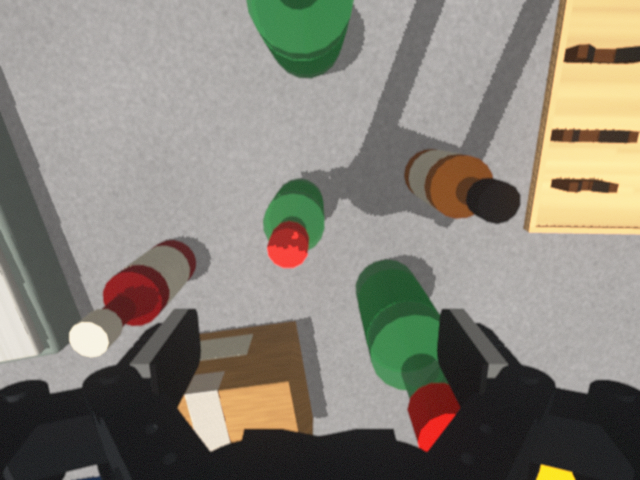

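The wrist view shows the small green bottle's cap at (288,245), between the white-capped red bottle (90,335), the amber bottle (490,200) and the tall green bottle (430,410). I'll descend onto the cap.

Emit:
{"fn": "servo_tool", "kwargs": {
  "motion": [
    [[-1.9, 0.6, 2, 0], [-1.9, 0.6, 7, 0], [-1.9, 0.6, 11, 0], [-1.9, 0.6, 14.4, 0], [-1.9, 0.6, 14.4, 0], [-1.9, 0.6, 14.4, 0]]
  ]
}}

```text
time_s: 3.2
tcp_pos: [0.4843, -0.2587, 0.166]
tcp_rot: [179.8, 0.0, 77.3]
ft_force: [0.0, -0.4, 1.3]
width: 0.0848
```

Emit:
{"fn": "servo_tool", "kwargs": {
  "motion": [
    [[0, 0, 0, 0], [0, 0, 0, 0], [0, 0, 0, 0], [0, 0, 0, 0], [0, 0, 0, 0], [0, 0, 0, 0]]
  ],
  "jaw": 1.5
}}

```text
time_s: 3.95
tcp_pos: [0.4835, -0.2597, 0.165]
tcp_rot: [179.9, 0.0, 77.2]
ft_force: [-0.6, -0.2, 5.4]
width: 0.0263
```

Emit:
{"fn": "servo_tool", "kwargs": {
  "motion": [
    [[0, 0, 0, 0], [0, 0, 0, 0]]
  ]
}}

```text
time_s: 4.2
tcp_pos: [0.4835, -0.2597, 0.1649]
tcp_rot: [179.9, 0.0, 77.2]
ft_force: [-0.7, -0.6, 5.7]
width: 0.0264
```

Emit:
{"fn": "servo_tool", "kwargs": {
  "motion": [
    [[0, 0, -2, 0], [0, 0, -6, 0], [0, 0, -11, 0], [0, 0, -16, 0], [1, 0, -21, 0], [4, -1.3, -24, 0], [8, -2.6, -25, 0], [13, -4.3, -25, 0]]
  ]
}}

```text
time_s: 5.2
tcp_pos: [0.4701, -0.1224, 0.4145]
tcp_rot: [179.9, 0.0, 77.1]
ft_force: [-0.2, 1.2, -1.8]
width: 0.0263
```

Emit:
{"fn": "servo_tool", "kwargs": {
  "motion": [
    [[5, -1.7, 0, 0], [10, -3.3, 0, 0], [15, -5, 0, 0], [20, -6.6, 0, 0], [25, -8.3, 0, 0], [30, -10, 0, 0], [35, -11.6, 0, 0], [40, -13.2, 0, 0]]
  ]
}}

```text
time_s: 6.2
tcp_pos: [0.4292, 0.2979, 0.4132]
tcp_rot: [-179.9, 0.1, 77.2]
ft_force: [1.0, -1.0, -1.7]
width: 0.0262
```

Emit:
{"fn": "servo_tool", "kwargs": {
  "motion": [
    [[4, -1.3, 0, 0], [8, -2.6, 1, 0], [10.5, -3.5, 3, 0], [11.8, -3.9, 8, 0], [11.8, -3.9, 13, 0], [11.8, -3.9, 18, 0], [11.8, -3.9, 21, 0], [11.8, -3.9, 23, 0]]
  ]
}}

```text
time_s: 7.2
tcp_pos: [0.4167, 0.4189, 0.181]
tcp_rot: [-179.8, 0.2, 77.2]
ft_force: [0.6, 0.1, -2.2]
width: 0.026
```

Run:
```python
from h import *
np.set_printoptions(precision=4,suppress=True)
o,s=snap('side','s1.png');print(o['time_s'],o['tcp_pos'],o['tcp_rot'],o['ft_force'],o['width'])
cv2.imwrite('pics/s1.png',cv2.resize(s['frame'][40:340,40:440],None,fx=2,fy=2)[:,:,::-1])
```

```text
7.2 [0.4167 0.4189 0.181 ] [-179.8229    0.2351   77.1794] [ 0.6261  0.0796 -2.176 ] 0.02598724348447013
```

View pics/s1.png

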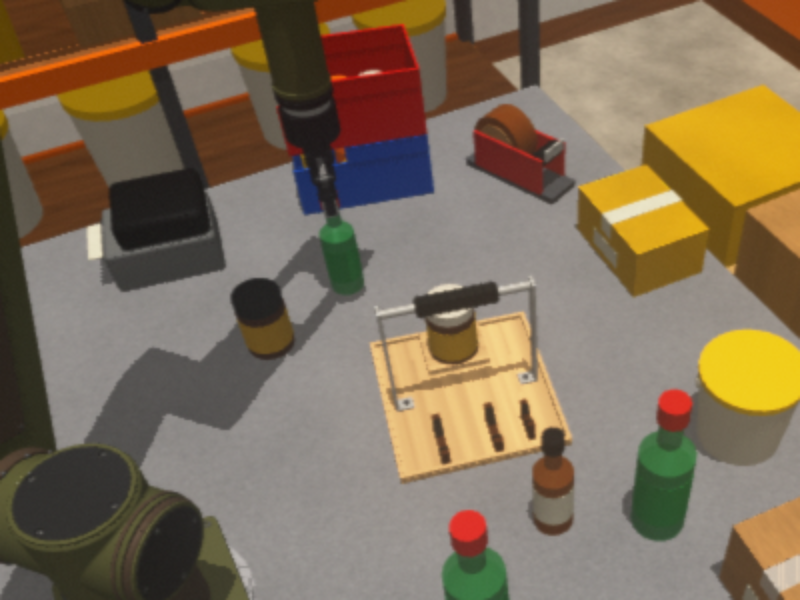

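The bottle hangs upright in the jaws about 16 mm above clear bench (crop (345,290)), and the spare jar is well away. I'll touch down and then test the start of the arc.

Emit:
{"fn": "servo_tool", "kwargs": {
  "motion": [
    [[0, 0, 1.0, 0], [0, 0, 1.6, 0], [0, 0, 1.8, 0], [0, 0, 1.8, 0]]
  ]
}}

```text
time_s: 7.75
tcp_pos: [0.4182, 0.4203, 0.1666]
tcp_rot: [180.0, -0.0, 77.2]
ft_force: [-0.7, 0.1, -2.0]
width: 0.026
```

Emit:
{"fn": "servo_tool", "kwargs": {
  "motion": [
    [[0, 0.6, 0, 0], [0, 1.2, 0, 0], [0, 1.8, 0, 0], [0, 2.4, 0, 0], [0, 2.4, 0, 0]]
  ]
}}

```text
time_s: 8.38
tcp_pos: [0.4422, 0.4147, 0.1661]
tcp_rot: [180.0, -0.0, 77.1]
ft_force: [0.4, 0.4, -2.3]
width: 0.026
```

Run:
```python
from h import *
np.set_printoptions(precision=4,suppress=True)
o,s=snap('side');print(o['time_s'],o['tcp_pos'],o['ft_force'],o['ft_torque'])
cv2.imwrite('pics/s2.png',cv2.resize(s['frame'][100:220,150:310],None,fx=5,fy=5,interpolation=cv2.INTER_CUBIC)[:,:,::-1])
```

```text
8.375 [0.4422 0.4147 0.1661] [ 0.3932  0.4195 -2.261 ] [ 0.0569 -0.0229 -0.0273]
```

View pics/s2.png

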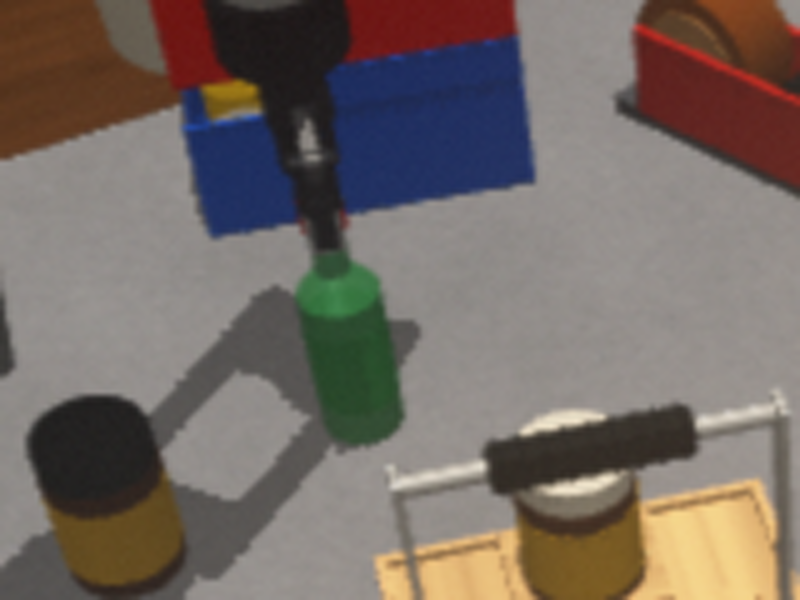

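Still hanging, with only its 2 N weight on the wrist. I'll press a little more while dragging.

Emit:
{"fn": "servo_tool", "kwargs": {
  "motion": [
    [[0, 0, 0.3, 0], [0, 0, 0.5, 0], [0, 0, 0.5, 0]]
  ]
}}

```text
time_s: 8.8
tcp_pos: [0.4423, 0.4154, 0.165]
tcp_rot: [179.8, -0.2, 77.2]
ft_force: [-2.4, -2.9, 17.4]
width: 0.0263
```

Emit:
{"fn": "servo_tool", "kwargs": {
  "motion": [
    [[0, 0.5, 0, 0], [0, 1.0, 0, 0], [0, 1.5, 0, 0], [0, 2.0, 0, 0]]
  ]
}}

```text
time_s: 9.3
tcp_pos: [0.4617, 0.4122, 0.1655]
tcp_rot: [179.8, -0.3, 77.2]
ft_force: [-4.0, 0.8, 18.1]
width: 0.0258
```

```bash
cat >> h.py <<'E'
def greenmask(s,roi):
    h=cv2.cvtColor(s['frame'],cv2.COLOR_RGB2HSV);m=(h[...,0]>55)&(h[...,0]<90)&(h[...,1]>100)&(h[...,2]>30)
    k=np.zeros_like(m);k[roi[1]:roi[3],roi[0]:roi[2]]=1;m=(m&k).astype(np.uint8)
    n,l,st,c=cv2.connectedComponentsWithStats(m);i=1+st[1:,4].argmax()
    return l==i
def pca(m):
    p=np.argwhere(m)[:,::-1].astype(float);c=p.mean(0);w,v=np.linalg.eigh(np.cov((p-c).T));v=v[:,1]*np.sign(v[1,1]);t=(p-c)@v
    return c,v,c+v*t.max(),c+v*t.min()
E
cat > tilt.py <<'E'
from h import *
np.set_printoptions(precision=4,suppress=True)
o,s=snap('side');c,v,lo,hi=pca(greenmask(s,(150,90,330,240)))
p=o['tcp_pos'];ax=np.array([np.sin(np.radians(77.2)),-np.cos(np.radians(77.2)),0])
print(o['time_s'],p,o['ft_force'],'axis ang',np.degrees(np.arctan2(v[0],v[1])),lo)
for t in range(0,95,5):
    a=np.radians(t);b=p-0.164*(np.sin(a)*ax+np.cos(a)*np.array([0,0,1]))
    d=proj(s,b,o)-proj(s,p,o);print(t,round(np.degrees(np.arctan2(d[0],d[1])),1),end='; ')
E
python3 tilt.py
```

```text
9.3 [0.4617 0.4122 0.1655] [-3.9668  0.7795 18.1165] axis ang 2.8252035281063006 [221.8158 181.1078]
0 11.3; 5 5.2; 10 -0.9; 15 -6.9; 20 -12.8; 25 -18.6; 30 -24.2; 35 -29.6; 40 -34.8; 45 -39.8; 50 -44.7; 55 -49.4; 60 -54.0; 65 -58.4; 70 -62.7; 75 -66.9; 80 -71.1; 85 -75.2; 90 -79.3;
```

The bottle is pivoting without sliding, tilt about 7°. I'll continue along the arc.

Emit:
{"fn": "servo_tool", "kwargs": {
  "motion": [
    [[0, 1.8, 0.05, 0], [0, 2.9, 0.15, 0], [0, 4.0, 0.35, 0], [0, 5.2, 0.65, 0], [0, 6.0, 0.9, 0], [0, 6.8, 1.2, 0], [0, 7.9, 1.7, 0], [0, 8.9, 2.2, 0]]
  ]
}}

```text
time_s: 10.35
tcp_pos: [0.5487, 0.3913, 0.1409]
tcp_rot: [179.9, -0.1, 77.2]
ft_force: [0.1, 1.5, 6.3]
width: 0.026
```

```bash
python3 tilt.py
```

```text
10.35 [0.5487 0.3913 0.1409] [0.0843 1.5084 6.2664] axis ang -36.51228978359484 [220.3522 180.5205]
0 7.9; 5 1.8; 10 -4.2; 15 -10.0; 20 -15.7; 25 -21.2; 30 -26.4; 35 -31.5; 40 -36.4; 45 -41.2; 50 -45.7; 55 -50.2; 60 -54.5; 65 -58.7; 70 -62.9; 75 -67.0; 80 -71.0; 85 -75.1; 90 -79.1;
```

Emit:
{"fn": "servo_tool", "kwargs": {
  "motion": [
    [[0, 1.4, 0.9, 0], [0, 2.7, 2.0, 0], [0, 3.9, 3.2, 0], [0, 4.9, 4.5, 0], [0, 5.8, 5.9, 0], [0, 6.6, 7.4, 0], [0, 7.2, 9.0, 0], [0, 7.5, 10.2, 0]]
  ]
}}

```text
time_s: 11.4
tcp_pos: [0.6206, 0.3739, 0.0357]
tcp_rot: [-179.9, 0.0, 77.2]
ft_force: [2.4, 0.4, 2.7]
width: 0.0264
```

```bash
python3 tilt.py
```

```text
11.4 [0.6206 0.3739 0.0357] [2.448  0.3861 2.7367] axis ang -74.29806150295954 [227.1275 175.0108]
0 5.1; 5 -1.2; 10 -7.3; 15 -13.1; 20 -18.7; 25 -24.0; 30 -29.1; 35 -33.9; 40 -38.6; 45 -43.0; 50 -47.3; 55 -51.4; 60 -55.4; 65 -59.4; 70 -63.2; 75 -67.0; 80 -70.8; 85 -74.7; 90 -78.5;
```

Emit:
{"fn": "servo_tool", "kwargs": {
  "motion": [
    [[0, 0.1, 0.5, 0], [0, 0.1, 0.8, 0], [0, 0.1, 0.9, 0], [0, 0.1, 0.9, 0]]
  ]
}}

```text
time_s: 11.95
tcp_pos: [0.6213, 0.3738, 0.0282]
tcp_rot: [-180.0, 0.0, 77.2]
ft_force: [-1.2, -0.7, 1.5]
width: 0.0263
```

```bash
python3 tilt.py
```

```text
11.95 [0.6213 0.3738 0.0282] [-1.1626 -0.681   1.505 ] axis ang -76.09889663396065 [227.2374 174.9997]
0 5.0; 5 -1.3; 10 -7.3; 15 -13.2; 20 -18.8; 25 -24.1; 30 -29.2; 35 -34.0; 40 -38.7; 45 -43.1; 50 -47.3; 55 -51.5; 60 -55.5; 65 -59.4; 70 -63.2; 75 -67.0; 80 -70.8; 85 -74.6; 90 -78.5;
```

Emit:
{"fn": "servo_tool", "kwargs": {
  "motion": [
    [[0, 0, 0.2, 0], [0, 0, 0.3, 0], [0, 0, 0.3, 0]]
  ]
}}

```text
time_s: 12.38
tcp_pos: [0.6219, 0.3738, 0.025]
tcp_rot: [180.0, -0.0, 77.2]
ft_force: [-0.1, -0.3, 0.5]
width: 0.026
```

Emit:
{"fn": "servo_tool", "kwargs": {
  "motion": [
    [[0, 0, 0, 0], [0, 0, 0, 0], [0, 0, 0, 0], [0, 0, 0, 0]]
  ],
  "jaw": 7.5
}}

```text
time_s: 12.88
tcp_pos: [0.6218, 0.3738, 0.025]
tcp_rot: [-180.0, 0.0, 77.2]
ft_force: [0.5, -0.1, 0.4]
width: 0.0744
```

Emit:
{"fn": "servo_tool", "kwargs": {
  "motion": [
    [[0, 0, -4, 0], [0, -3, -9, 0], [0, -8, -12, 0], [0, -10.4, -12, 0], [0, -10.4, -12, 0]]
  ]
}}

```text
time_s: 13.5
tcp_pos: [0.5186, 0.3973, 0.146]
tcp_rot: [-180.0, -0.0, 77.3]
ft_force: [0.9, 0.0, 0.5]
width: 0.0752
```

```bash
cat > lay.py <<'E'
from h import *
np.set_printoptions(precision=4,suppress=True)
o,s=snap('wrist','w2.png');print(o['time_s'],o['tcp_pos'],o['tcp_rot'],o['width'])
m=greenmask(s,(0,0,640,480));c,v,a,b=pca(m);print(c,v,a,b,m.sum())
cs=[onz(s,*q,0.028,o) for q in (a,b)]; 
d=cs[0]-cs[1];print(cs,np.linalg.norm(d),'dir deg',np.degrees(np.arctan2(d[1],d[0])))
h=cv2.cvtColor(s['frame'],cv2.COLOR_RGB2HSV);r=((h[...,0]<6)|(h[...,0]>174))&(h[...,1]>150)&(h[...,2]>100)
for q,st in blobs(r,150):
    w=onz(s,*q,.028,o);print('red',q,st,w,tooldelta(o,w))
for q in cs: print(tooldelta(o,q))
E
python3 lay.py
```

```text
13.5 [0.5186 0.3973 0.146 ] [-179.9995   -0.0114   77.3094] 0.07517308384100894
[323.9165 245.9354] [-0.0062  1.    ] [323.077  381.0067] [324.5268 147.7547] 15841
[array([0.6163, 0.3798, 0.028 ]), array([0.4626, 0.4148, 0.028 ])] 0.15760817188490753 dir deg -12.826032275776921
red [323.3 394.2] [305, 370, 38, 43, 1101] [0.6267 0.3777 0.028 ] [ 0.459  10.9747 11.7981]
[ 0.4402  9.9086 11.7981]
[ 0.4774 -5.8522 11.7982]
```

View pics/w2.png

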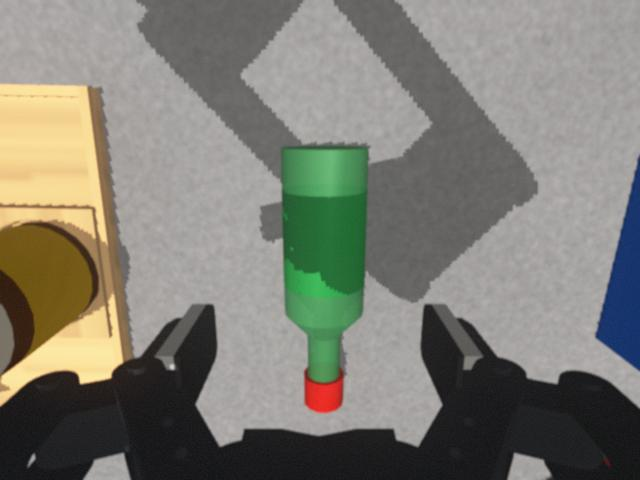

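The bottle lies on its side, parallel to the tool, with body centre near (325,230) and cap (323,394). I'll straddle the body at its centre of mass and grip.

Emit:
{"fn": "servo_tool", "kwargs": {
  "motion": [
    [[0.45, 0.1, 1, 0], [0.45, 0.1, 4, 0], [0.45, 0.1, 8, 0], [0.45, 0.1, 11, 0], [0.45, 0.1, 12.1, 0], [0.45, 0.1, 12.1, 0], [0.45, 0.1, 12.1, 0]]
  ],
  "jaw": 8.5
}}

```text
time_s: 14.42
tcp_pos: [0.5236, 0.4015, 0.025]
tcp_rot: [179.9, -0.1, 77.2]
ft_force: [0.0, 1.0, -0.5]
width: 0.0848
```

Emit:
{"fn": "servo_tool", "kwargs": {
  "motion": [
    [[0, 0, 0, 0], [0, 0, 0, 0], [0, 0, 0, 0], [0, 0, 0, 0], [0, 0, 0, 0]]
  ],
  "jaw": 4
}}

```text
time_s: 15.05
tcp_pos: [0.523, 0.4014, 0.0257]
tcp_rot: [179.9, -0.1, 77.2]
ft_force: [-0.4, -0.2, 7.4]
width: 0.0503
```

Emit:
{"fn": "servo_tool", "kwargs": {
  "motion": [
    [[0, 0, -2, 0], [0, 0, -6, 0], [0, 0, -11, 0], [0, 0, -16, 0], [0, 0, -21, 0], [0, 0, -26, 0], [0, 0, -26, 0]]
  ]
}}

```text
time_s: 15.92
tcp_pos: [0.5244, 0.4025, 0.2898]
tcp_rot: [179.6, -0.5, 77.2]
ft_force: [-0.0, 0.3, -1.6]
width: 0.0499
```

```bash
python3 lay.py
python3 - <<'E'
from h import *
np.set_printoptions(precision=4,suppress=True)
o,s=snap('side');cv2.imwrite('pics/s3.png',s['frame'][:,:,::-1]);print(o['ft_force'],o['ft_torque'])
p=o['tcp_pos'];ax=np.array([np.sin(np.radians(77.3)),-np.cos(np.radians(77.3)),0])
c,v,lo,hi=pca(greenmask(s,(100,40,360,240)));print(c,v,lo,hi,np.degrees(np.arctan2(v[1],v[0])))
for t in(70,80,90,100):
    a=np.radians(t);d=proj(s,p+.08*(np.sin(a)*ax+np.cos(a)*np.array([0,0,1])),o)-proj(s,p-.06*(np.sin(a)*ax+np.cos(a)*np.array([0,0,1])),o)
    print(t,np.degrees(np.arctan2(d[1],d[0])))
E
```

```text
15.925 [0.5244 0.4025 0.2898] [179.5791  -0.4519  77.1977] 0.04992169887201899
[318.864  290.0547] [-0.0145  0.9999] [316.753  436.0398] [320.8637 151.7667] 42848
[array([0.7941, 0.3426, 0.028 ]), array([0.4807, 0.4182, 0.028 ])] 0.3223337400811703 dir deg -13.560775252885394
red [615.5 223.4] [568, 0, 72, 369, 13732] [0.613  0.6871 0.028 ] [29.5026  2.1426 26.4327]
red [543.8 360.8] [513, 342, 61, 44, 664] [0.7535 0.6072 0.028 ] [24.8283 17.6136 26.5095]
red [488.  459.4] [467, 437, 43, 43, 580] [0.8736 0.5332 0.028 ] [20.277  30.9554 26.5716]
[-0.0726 27.4302 26.3852]
[ 0.354  -4.7995 26.1518]
[-0.4475  0.8092 -2.4797] [0.0066 0.037  0.0393]
[224.1235 101.1514] [0.6671 0.745 ] [232.0264 109.9764] [216.116   92.2096] 48.15526752477524
70 -27.680048894990612
80 -18.786108132691613
90 -9.961286805295796
100 -1.0868467231429733
```

Run:
```python
from h import *
np.set_printoptions(precision=4,suppress=True)
o,s=snap('wrist');m=greenmask(s,(0,0,640,480));c,v,a,b=pca(m)
H=s['hand_eye'];f=K(s)
cols=np.argwhere(m);r=[cols[cols[:,1]==k,0].min() for k in range(300,340,8)];print('base rows',r)
d=H[:3,:3]@np.array([(320-s['cx'])/f,-(np.median(r)-s['cy'])/f,-1])
for z in(-.028,-.015,-.002):print(z,(H[:3,3]+d*(z-H[2,3])/d[2])*100)
for row in(200,260):
    q=cols[cols[:,0]==row,1];print(row,q.min(),q.max())
g=cv2.imread('pics/s3.png');cv2.imwrite('pics/s3c.png',cv2.resize(g[40:200,150:350],None,fx=4,fy=4,interpolation=cv2.INTER_CUBIC))
```

```text
base rows [np.int64(161), np.int64(153), np.int64(153), np.int64(153), np.int64(153)]
-0.028 [ 0.1499 -6.4323 -2.8   ]
-0.015 [ 0.1555 -6.3539 -1.5   ]
-0.002 [ 0.161  -6.2755 -0.2   ]
200 236 401
260 239 398
```

View pics/s3c.png

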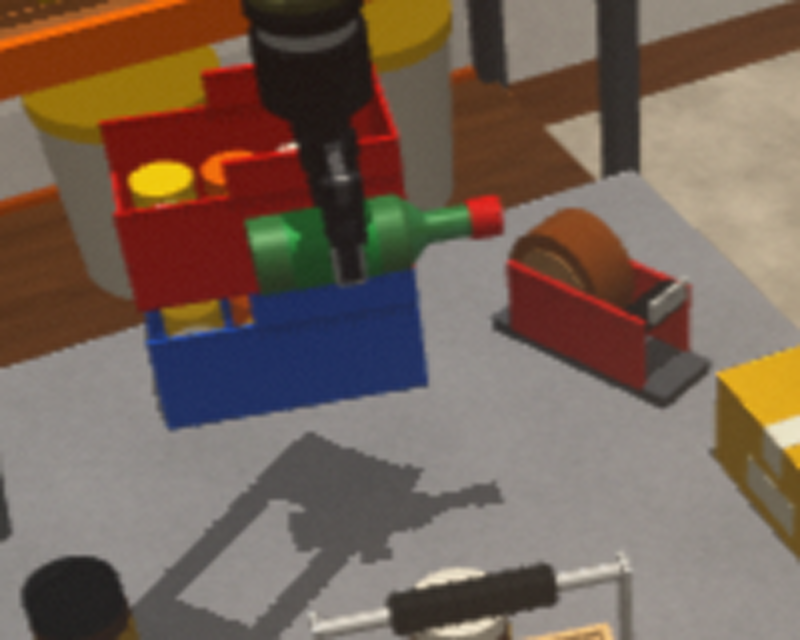

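The bottle is held level, with its base at crop (265,258) and cap at (485,218). I'll refine the caddy pose from the initial top picture.

Run:
```python
import pickle
from h import *
from bench import get_obs
np.set_printoptions(precision=4,suppress=True)
t=pickle.load(open('s0.pkl','rb'))['top'];h=cv2.cvtColor(t['frame'],cv2.COLOR_RGB2HSV)
m=(h[...,2]<110)&(h[...,1]>60);k=np.zeros_like(m);k[220:290,268:312]=1
B=[b for b in blobs(m&k,12)];print(B)
W=np.array([onz(t,*b[0],.028)[:2] for b in sorted(B,key=lambda b:b[0][1])]);print(W)
C=np.array([[68,-88],[19.5,-88],[-54.5,-88]])/1000
d=W[0]-W[-1];print(np.degrees(np.arctan2(d[1],d[0])),np.linalg.norm(d))
o=get_obs();print(o['tcp_pos'])
for yaw in(-12.5,-13.2):
    y=np.radians(yaw);R=np.array([[np.cos(y),-np.sin(y)],[np.sin(y),np.cos(y)]])
    if len(W)==3: print('cent by saddles',(W-C@R.T).mean(0),(W-C@R.T))
    tgt=np.array([.481,.130])+R@[-.0065,-.088];print(tgt,tooldelta(o,[*tgt,.28]))
# tray edges
m=(h[...,0]>8)&(h[...,0]<24)&(h[...,1]>60)&(h[...,2]>120);m[:, :180]=0;m[:,340:]=0;m[:170]=0;m[330:]=0
m=cv2.morphologyEx(m.astype(np.uint8),cv2.MORPH_CLOSE,np.ones((15,15)))
c=max(cv2.findContours(m,0,2)[0],key=cv2.contourArea)[:,0].astype(float);bx=cv2.boxPoints(cv2.minAreaRect(c.astype(np.float32)))
L=[]
for i in range(4):
    p,q=bx[i],bx[(i+1)%4];e=(q-p)/np.linalg.norm(q-p);n=np.array([-e[1],e[0]]);s=(c-p)@e;dd=np.abs((c-p)@n)
    g=c[(dd<4)&(s>12)&(s<np.linalg.norm(q-p)-12)];l=cv2.fitLine(g.astype(np.float32),cv2.DIST_HUBER,0,.01,.01).ravel();L.append(np.cross([l[2],l[3],1],[l[2]+l[0],l[3]+l[1],1]))
P=[]
for i in range(4):
    x=np.cross(L[i-1],L[i]);P.append(onz(t,x[0]/x[2],x[1]/x[2],.012)[:2])
P=np.array(P);print(P,P.mean(0))
for i in range(4):
    d=P[(i+1)%4]-P[i];print(np.linalg.norm(d),np.degrees(np.arctan2(d[1],d[0])))
```

```text
[(array([296.7, 229.4]), [288, 226, 18, 8, 67]), (array([292.1, 246.8]), [280, 242, 26, 10, 104]), (array([285.3, 273.5]), [272, 269, 27, 10, 109])]
[[0.5245 0.0277]
 [0.4775 0.0397]
 [0.4061 0.0572]]
-13.980687373405205 0.12200310143468951
[0.5214 0.4004 0.2827]
cent by saddles [0.4776 0.1298] [[0.4771 0.1283]
 [0.4775 0.1298]
 [0.4783 0.1313]]
[0.4556 0.0455] [-36.0653   1.4518   0.339 ]
cent by saddles [0.4787 0.1297] [[0.4784 0.1289]
 [0.4786 0.1298]
 [0.4792 0.1304]]
[0.4546 0.0458] [-36.0573   1.3443   0.3392]
[[ 0.3946  0.2838]
 [ 0.6287  0.2277]
 [ 0.5662 -0.0279]
 [ 0.334   0.0316]] [0.4809 0.1288]
0.2407636593801752 -13.481439860631081
0.26309588952349766 -103.73384452116534
0.23970921643368273 165.62599415513841
0.2593592568863637 76.501885243888
```

Emit:
{"fn": "servo_tool", "kwargs": {
  "motion": [
    [[-3, 0.1, 0, 0], [-8, 0.3, 0, 0], [-13, 0.5, 0, 1], [-18.5, 0.7, 0, 1], [-24, 0.9, 0, 1], [-29.5, 1.1, 0, 1], [-34, 1.2, 0, 1], [-36.1, 1.2, 0, 1]]
  ]
}}

```text
time_s: 17.08
tcp_pos: [0.4516, 0.0442, 0.2818]
tcp_rot: [-179.7, 0.1, 76.1]
ft_force: [0.5, 0.5, -2.6]
width: 0.0497
```

Emit:
{"fn": "servo_tool", "kwargs": {
  "motion": [
    [[0, 0, 0, 0], [0, 0, 2, 0], [0, 0, 5, 0], [0, 0, 8.5, 0], [0, 0, 11, 0], [0, 0, 12.5, 0], [0, 0, 12.5, 0]]
  ]
}}

```text
time_s: 17.95
tcp_pos: [0.4523, 0.0473, 0.157]
tcp_rot: [-179.7, 0.1, 76.2]
ft_force: [-0.8, -0.3, -1.7]
width: 0.0502
```

Run:
```python
from h import *
np.set_printoptions(precision=4,suppress=True)
o,s=snap('side');print(o['time_s'],o['tcp_pos'],o['tcp_rot'],o['ft_force'])
y=np.radians(-13.7);R=np.array([[np.cos(y),-np.sin(y)],[np.sin(y),np.cos(y)]])
tgt=np.array([.480,.1295])+R@[-.0065,-.088];print(tooldelta(o,[*tgt,.045]))
a=s['frame'][120:290,200:360]
o,w=snap('wrist')
cv2.imwrite('pics/p1.png',np.hstack([cv2.resize(a,(452,480),interpolation=cv2.INTER_CUBIC),cv2.resize(w['frame'],(348,261)) if 0 else cv2.resize(w['frame'][:,:],(348,480))])[:,:,::-1])
```

```text
17.95 [0.4523 0.0473 0.157 ] [-179.6896    0.0531   76.2392] [-0.7572 -0.295  -1.7446]
[-0.144   0.1509 11.1985]
```

View pics/p1.png

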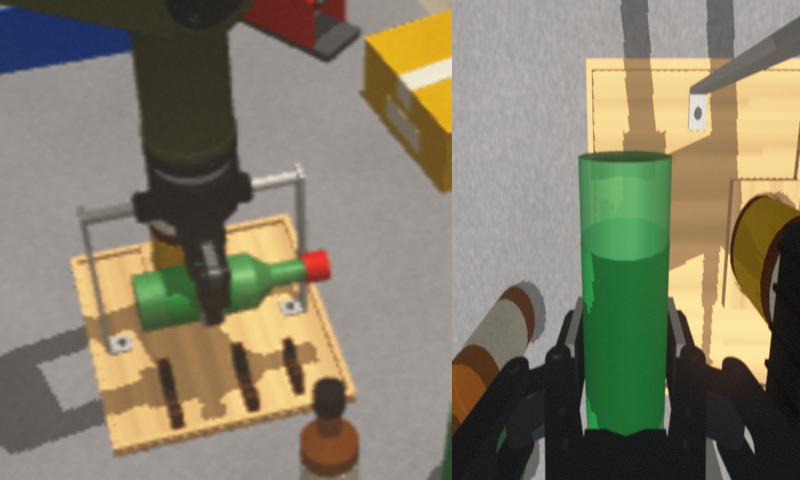

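The bottle hangs level above the saddles, cap toward the neck rest, and clear of the handle. I'll lower it slowly.

Emit:
{"fn": "servo_tool", "kwargs": {
  "motion": [
    [[-0.1, 0.1, 2, 0], [-0.1, 0.1, 5, 0], [-0.1, 0.1, 7.5, 0], [-0.1, 0.1, 9, 0], [-0.1, 0.1, 10, 0], [-0.1, 0.1, 10.5, 0], [-0.1, 0.1, 10.5, 0]]
  ]
}}

```text
time_s: 18.92
tcp_pos: [0.4551, 0.0452, 0.0543]
tcp_rot: [180.0, -0.0, 76.2]
ft_force: [-0.1, 0.1, -1.6]
width: 0.0499
```

Emit:
{"fn": "servo_tool", "kwargs": {
  "motion": [
    [[0, 0, 0.3, 0], [0, 0, 0.6, 0], [0, 0, 0.6, 0]]
  ]
}}

```text
time_s: 19.3
tcp_pos: [0.4547, 0.0451, 0.0481]
tcp_rot: [-180.0, 0.0, 76.2]
ft_force: [0.2, -0.2, -1.9]
width: 0.05
```

Emit:
{"fn": "servo_tool", "kwargs": {
  "motion": [
    [[0, 0, 0.2, 0], [0, 0, 0.4, 0], [0, 0, 0.4, 0], [0, 0, 0.4, 0]]
  ]
}}

```text
time_s: 19.8
tcp_pos: [0.4549, 0.0444, 0.0447]
tcp_rot: [179.9, 0.1, 76.2]
ft_force: [-1.7, -3.9, 7.1]
width: 0.0497
```

Run:
```python
from h import *
np.set_printoptions(precision=4,suppress=True)
o,s=snap('side');a=s['frame'][120:290,200:360]
print(o['tcp_pos'],o['ft_force'])
y=np.radians(-13.7);R=np.array([[np.cos(y),-np.sin(y)],[np.sin(y),np.cos(y)]])
cap=np.append(np.array([.480,.1295])+R@[.094,-.088],.045)
h=cv2.cvtColor(s['frame'],cv2.COLOR_RGB2HSV);r=((h[...,0]<6)|(h[...,0]>174))&(h[...,1]>150)&(h[...,2]>100);k=np.zeros_like(r);k[180:270,280:340]=1
print('expected cap px',proj(s,cap,o),blobs(r&k,10))
o,t=snap('top');h=cv2.cvtColor(t['frame'],cv2.COLOR_RGB2HSV);r=((h[...,0]<6)|(h[...,0]>174))&(h[...,1]>150)&(h[...,2]>100);k=np.zeros_like(r);k[200:260,270:330]=1
print('top exp',proj(t,cap,o),blobs(r&k,8))
```

```text
[0.4549 0.0444 0.0447] [-1.7013 -3.9456  7.1122]
expected cap px [311.5588 241.669 ] [(array([313.4, 242. ]), [309, 238, 9, 10, 65])]
top exp [298.8285 218.8582] [(array([299.2, 216.9]), [295, 214, 10, 7, 53])]
```

It is seated: 7 N contact, TCP at 45 mm, cap within about 4 mm of the expected spot. I'll release and back out straight up.

Emit:
{"fn": "servo_tool", "kwargs": {
  "motion": [
    [[0, 0, -0.1, 0], [0, 0, -0.1, 0], [0, 0, -0.1, 0], [0, 0, -0.1, 0], [0, 0, -0.1, 0]]
  ],
  "jaw": 8.5
}}

```text
time_s: 20.52
tcp_pos: [0.4548, 0.0452, 0.045]
tcp_rot: [-180.0, 0.0, 76.2]
ft_force: [0.4, -0.1, -0.4]
width: 0.0852
```

Emit:
{"fn": "servo_tool", "kwargs": {
  "motion": [
    [[0, 0, -1, 0], [0, 0, -3, 0], [0, 0, -7, 0], [0, 0, -12, 0], [0, 0, -17, 0], [0, 0, -22, 0], [0, 0, -26, 0], [0, 0, -28, 0]]
  ]
}}

```text
time_s: 21.52
tcp_pos: [0.4553, 0.0452, 0.3286]
tcp_rot: [179.7, -0.1, 76.2]
ft_force: [-0.6, 0.4, -1.0]
width: 0.0845
```

Emit:
{"fn": "servo_tool", "kwargs": {
  "motion": [
    [[4, 0.4, 0, 0], [8, 0.6, 0, 0], [8.7, 0.6, 0, 0], [8.7, 0.6, 0, 0], [8.7, 0.6, 0, 0]]
  ]
}}

```text
time_s: 22.15
tcp_pos: [0.4808, 0.1273, 0.3252]
tcp_rot: [-180.0, 0.0, 76.2]
ft_force: [-0.5, 0.4, -0.8]
width: 0.0848
```

Run:
```python
from h import *
np.set_printoptions(precision=4,suppress=True)
o,s=snap('wrist','g1.png');print(o['time_s'],o['tcp_pos'],o['tcp_rot'])
g=s['frame'].max(2)<60
n,l,st,ce=cv2.connectedComponentsWithStats(g.astype(np.uint8))
for i in range(1,n):
    if st[i,4]>400: print(ce[i],st[i])
y=np.radians(-13.7);R=np.array([[np.cos(y),-np.sin(y)],[np.sin(y),np.cos(y)]])
for q in(-.055,0,.055):
    p=np.append(np.array([.480,.1295])+R@[q,0],.202);print('exp',proj(s,p,o),tooldelta(o,p))
```

```text
22.15 [0.4808 0.1273 0.3252] [-179.9831    0.044    76.1542]
[320.5102 227.1804] [ 307  156   28  162 3271]
[ 16.2173 304.4216] [   0  285   39   43 1238]
[319.0148 426.0102] [    0   310   640   170 54069]
exp [319.5167 151.2286] [ 0.1852 -5.6268 12.3169]
exp [319.6848 239.5938] [ 0.1992 -0.1268 12.3153]
exp [319.8342 318.1422] [ 0.2132  5.3732 12.3137]
```

View pics/g1.png

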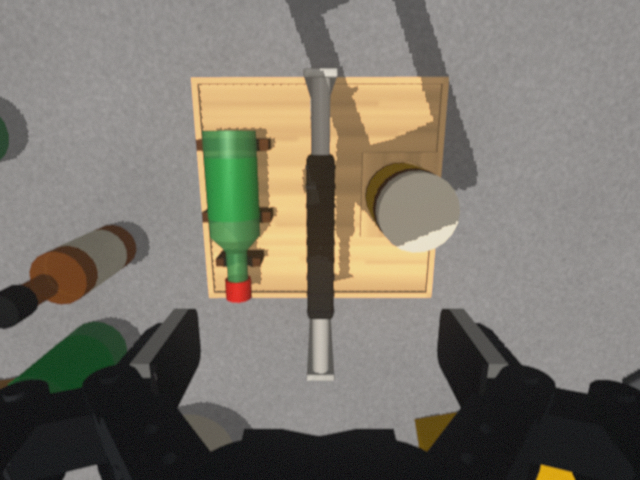

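The wrist view shows the bottle in all three rests (body (230,185), cap (238,290)), the jar in its well, and the black grip centred at (320,237) and parallel to the tool. I'll descend onto the grip.

Emit:
{"fn": "servo_tool", "kwargs": {
  "motion": [
    [[0.2, 0, 2, 0], [0.2, 0, 6, 0], [0.2, 0, 10, 0], [0.2, 0, 12.5, 0], [0.2, 0, 13.6, 0], [0.2, 0, 13.6, 0], [0.2, 0, 13.6, 0]]
  ]
}}

```text
time_s: 23.08
tcp_pos: [0.4828, 0.1301, 0.1903]
tcp_rot: [179.9, -0.1, 76.2]
ft_force: [0.8, 0.2, -0.5]
width: 0.0849
```

Emit:
{"fn": "servo_tool", "kwargs": {
  "motion": [
    [[0, 0, 0, 0], [0, 0, 0, 0], [0, 0, 0, 0], [0, 0, 0, 0], [0, 0, 0, 0], [0, 0, 0, 0], [0, 0, 0, 0], [0, 0, 0, 0]]
  ],
  "jaw": 0.5
}}

```text
time_s: 24.08
tcp_pos: [0.4818, 0.1296, 0.1893]
tcp_rot: [180.0, 0.0, 76.2]
ft_force: [-1.6, -5.1, 6.0]
width: 0.017
```

Gripped at 17 mm opening. I'll lift gently.

Emit:
{"fn": "servo_tool", "kwargs": {
  "motion": [
    [[0, 0, -0.3, 0], [0, 0, -0.8, 0], [0, 0, -1.5, 0], [0, 0, -2.2, 0], [0, 0, -3.0, 0], [0, 0, -3.8, 0], [0, 0, -4.6, 0], [0, 0, -5.4, 0]]
  ]
}}

```text
time_s: 25.08
tcp_pos: [0.4818, 0.1301, 0.2437]
tcp_rot: [180.0, -0.0, 76.2]
ft_force: [-0.3, 0.1, -6.8]
width: 0.0169
```

Emit:
{"fn": "servo_tool", "kwargs": {
  "motion": [
    [[0, 0, -0.8, 0], [0, 0, -1.6, 0], [0, 0, -2.4, 0], [0, 0, -3.2, 0], [0, 0, -3.9, 0], [0, 0, -4.4, 0], [0, 0, -4.7, 0], [0, 0, -4.8, 0]]
  ]
}}

```text
time_s: 26.08
tcp_pos: [0.4819, 0.1301, 0.2912]
tcp_rot: [180.0, -0.0, 76.2]
ft_force: [1.0, -0.8, -6.8]
width: 0.0172
```

Emit:
{"fn": "servo_tool", "kwargs": {
  "motion": [
    [[0, 0, 0, 0], [0, 0, 0, 0], [0, 0, 0, 0], [0, 0, 0, 0], [0, 0, 0, 0], [0, 0, 0, 0], [0, 0, 0, 0], [0, 0, 0, 0]]
  ]
}}

```text
time_s: 27.08
tcp_pos: [0.4818, 0.1301, 0.2911]
tcp_rot: [180.0, -0.0, 76.2]
ft_force: [0.1, 0.2, -7.6]
width: 0.0171
```

Run:
```python
from h import *
np.set_printoptions(precision=4,suppress=True)
o,s=snap('side');print(o['time_s'],o['tcp_pos'],o['ft_force'],o['ft_torque'],o['width'],o['qvel'])
cv2.imwrite('pics/f1.png',cv2.resize(s['frame'][60:310,160:420],None,fx=2.3,fy=2.3,interpolation=cv2.INTER_CUBIC)[:,:,::-1])
```

```text
27.075 [0.4818 0.1301 0.2911] [ 0.1287  0.1636 -7.5991] [-0.0374 -0.0234 -0.0134] 0.01706570079566955 [-0.0212  0.0444 -0.0635  0.1297 -0.0442 -0.1512]
```

View pics/f1.png

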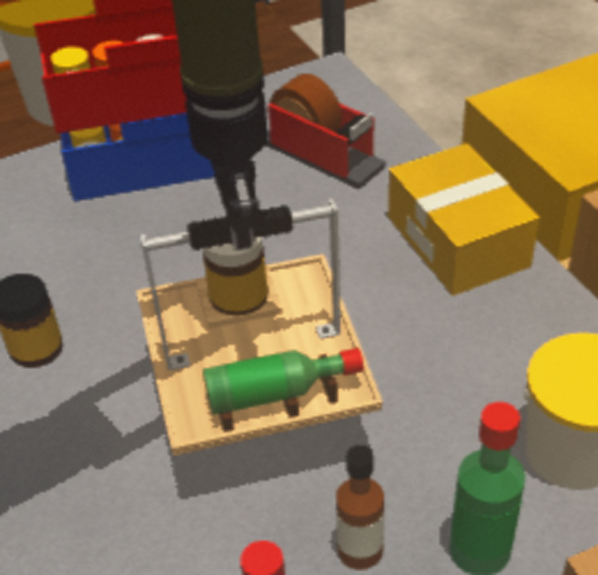

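The caddy hangs clear of the bench with the bottle and jar riding in it, and the bystanders stand. I'll check levelness from the bar ends, then hand in if it's good.

Run:
```python
from h import *
from bench import sign_off
o,s=snap('side');y=np.radians(-13.7);ax=np.array([np.cos(y),np.sin(y),0])
c=np.array([*o['tcp_pos'][:2],.292])
for t in(-6,-3,0,3,6):
    a=np.radians(t);v=np.cos(a)*ax+np.array([0,0,np.sin(a)])
    d=proj(s,c+.1*v)-proj(s,c-.1*v);print(t,np.degrees(np.arctan2(d[1],d[0])).round(2))
print('seen',np.degrees(np.arctan2(206-241,335-148)))
o2=get=__import__('bench').get_obs();print(np.abs(o2['tcp_pos']-o['tcp_pos']).max())
```

```text
-6 -5.98
-3 -8.36
0 -10.72
3 -13.07
6 -15.4
seen -10.601154863652111
9.405591773536948e-06
```

Level within about 0.2° along x, and still.

```bash
python3 -c "
from bench import sign_off; print(sign_off())"
```

```text
the job is handed in; nothing more can be done
None
```

The job is handed in at about 27 s of the 58 s allowed. The bottle lies in the cradle and the caddy is held about 10 cm off the bench; `sign_off` reports no verdict.

**What I did**
- I picked the smallest of the three green bottles by its cap and carried it upright to clear bench on the left.
- I laid it on its side there by an arc about its base edge, because the tool can only point down.
- I regripped it by the body and lowered it level onto the saddles until about 7 N of contact, with the fingers at seated height, then let go and backed straight up.
- I gripped the caddy by its black handle grip and lifted it straight up.

**Last checks**
- **Bottle:** lying in all three rests, cap at the neck rest. Its cap was about 2 pixels (roughly 4–5 mm) from the expected spot, against a 16 mm limit. This was measured just before release.
- **Caddy:** steady at about 7 N on the wrist. The handle bar matched level to within about 0.2° along its length, read by eye from the picture. I did not measure sideways tilt, but the wrist moment was small.
- **Jar:** looked upright in its well in the last pictures.
- **Bystanders:** those in the last pictures stood upright. I did not re-measure any position, and the red bottle and brown carton were out of the last crop.

No check failed or disagreed with another.

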